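# Snap the bearing cover into a brush-cutter gear head

### The arm

A 6-joint arm with a two-finger parallel gripper is mounted at the origin on the work surface. World frame = base frame: x ahead of the robot, y to its left, z up, the work surface at z = 0. Lengths are in m, angles in degrees, forces in N, time in s.
With the tool pointing down it reaches from about 0.3 to 0.75 m from the base axis. Payload 8.5 kg.
Tool frame: the origin (TCP) lies midway between the tips of the shut fingers; the grasp point (between the pads) lies 19 mm behind it; z points along the fingers, y is the direction in which the jaws open and shut (so a half turn about z gives the same grasp; the last joint's range is limited). The gripper opens to 85 mm and grips with 20 to 120 N. Pads are 22 mm wide; open, the fingers measure 114 mm over their backs; the gripper's body (76 mm by 85 mm) begins 54 mm behind the grasp point. The pads swing forward as they close: fully open they stand 13 mm farther back than shut.
Start: joints at [-80.289, 21.807, 74.336, -0, 83.858, -12.336], TCP at [0.206, -0.51, 0.231] pointing down, gripper open.
Joint ranges: [-178.18, 178.18], [-50.72, 133.34], [12.68, 142.11], [-81.47, 261.47], [9.98, 163.14], [-165.26, 165.26]. Speed limits (degrees/s): [136.94, 136.94, 180, 180, 180, 180].

### API

Orientations are given as a 3x3 rotation matrix whose columns are the frame's x, y, z axes.
In Python, from rig import status, eyes, env gives the robot as it stands. The module is installed in compiled form; this text tells all that it offers.
- The arm moves only by the tool play_rows, never from a script. Its argument "targets" is text: rows parted by semicolons, each of 5 numbers parted by spaces: the shift along the tool's x, y, z in m, then the turn about the tool's z in rad, then the closure, from 0 (fully open) to 1 (shut). A call has 1 to 5 rows; each row is the pose to reach, as a shift and turn from the pose commanded when the call began, along the tool's axes at that moment; what a row does not reach only later rows make up. A row lasts 1/10 s, in which the tool goes at most 50 mm and 8.59 degrees, less where a joint would pass 70% of its speed; a pose out of reach is approached as far as the arm can. A call with a gripper value outside its range is refused whole. The fingers move at their own pace and stop on an object; "force" is the grip in N (left out, the last holds). Time passes only in rows, so rows that repeat a pose let the fingers close. It gives the time, the measured TCP pose, the force and the opening at its end, in the units of the state.
- status.observe(): the state, without advancing time (a new reading comes with each control period).
- eyes.get_image(name): name is "scene" or "top"; returns a dict with "pixels" (384x512x3 uint8, red, green, blue), "range_z" (384x512 float32, m along the optical axis (not along the pixel's ray), 0 where there is no reading), "mtx" (3x3 intrinsics, pixels), "world_to_cam" (4x4, takes a point from world to camera coordinates). Camera axes: x right, y up, looking along -z (the intrinsics and any distortion apply to the point x, -y, -z); pixel columns grow to the right and rows downward; lengths in m; the calibration is good to about 2 mm. A picture is of the moment at which its call begins.
- env.close_job(): hands the job in, once; it reports no verdict.
The state is a dict: "time_s": time; "q": joint angles; "qvel": joint speeds; "joint_efforts": joint torques, N m; "position": TCP position; "tool_rot": TCP orientation; "ft_force": force on the tool from outside, world axes, zero at the start; "wrist_torque": the same for the moment, N m; "grip_width": finger opening in m.
Only numpy, scipy, OpenCV 4.12 (cv2) and the standard library are available. Lean on these libraries where they do the work, as an engineer would, in place of code of your own. Each camera call takes 0.05 s, during which the arm holds its last target.

### The job

Take the seating tool out of its wooden tray and, with it, press the loose bearing cover squarely into the gear head until it clicks fully home, with its flange flush on the casing; push by feel and never harder than 30 N, and do not press the cover with the fingers. Then stand the tool upright in its tray again and let go, leaving the other things on the bench as they are.

Things in the scene. Friction and masses are not known exactly. Their poses are not given: they have to be found in the camera images.
- gearhead: Aluminium brush-cutter gear head, a pot 68 mm across, mouth-up on a dark steel nest 130 x 100 mm, 92 mm high in all. +x points along a side stub (33 mm thick, 28 mm below the mouth, reaching 130 mm out). Origin on the pot's axis 62 mm below the mouth, z up. The nest slides only up and down: pushed with 2-6 N it sinks 5 to 17 mm (unknown beforehand) onto a hard stop, and stays down.
- mouth (a point): Centre of the gear head's mouth, level with its rim; z up; sinks with the nest. Bore 43 mm wide. Sprung noses in it hold the cover up: with the nest on its stop they resist with a force rising to 10-16 N, then give with a click (force falls to almost nothing) about 3 mm before home; then the flange meets the rim and the force climbs steeply.
- cover: Loose steel bearing cover, 90 g: flange 58 mm across, 4 mm thick, with a stud 12 mm across and 8 mm high in the middle of its top and a tapered plug below. Origin at the centre of the flange's underside, z up. At first it sits level on the gear head, its origin 9 mm above the mouth; home, its origin is level with the mouth. It tips if pressed off its middle.
- tool: Seating tool, 100 mm high, 0.2 to 0.4 kg, upright in the tray: steel head 48 mm across, 24 mm high, and a plain black round handle 28 mm across from 24 to 100 mm up. Origin at the centre of its lower face, z up. A recess in that face, 22 mm wide and 14 mm deep, goes over the cover's stud, so that the flat rim presses on the flange.
- tray: Fixed shallow plywood tray, 110 x 110 mm outside, walls 6 mm thick and 20 mm high, inner floor 6 mm up, 98 mm wide inside. Origin under its centre, z up.
- funnel: Bystander: red plastic funnel standing mouth-down, 72 mm wide, 75 mm high; origin under its centre. Leave alone.
- socket: Bystander: steel spark-plug socket, a plain tube 25 mm across and 65 mm high standing on end; origin under its centre. Leave alone.
- driver: Bystander: screwdriver lying on the bench along its x axis. Leave alone.

How it is judged (in metres and radians):
On the way, in this order (a step that is already met when the one before it is completed fails the run):
1. the tool is lifted out of the tray (z of tool in the frame of tray above 0.03 m), for 0.1 s.
2. the tool presses on the cover, still proud of the mouth, with more than 4 N (contact force between tool and cover above 4 N and z of cover in the frame of mouth above 0.002 m).
3. the cover has clicked home in the gear head (z of cover in the frame of mouth below 0.0015 m and horizontal distance between cover and mouth below 0.004 m and angle between the z axis of cover and the z axis of gearhead, either way round below 0.05 rad), for 0.2 s.
At the end, for the whole second after the job is handed in: The cover is clicked home: its origin within 1.5 mm of the mouth's level, within 4 mm of its centre and square to within 0.05 rad; the tool stands upright (within 0.1 rad) on the floor of its tray, within 40 mm of the tray's centre, released and at rest (all of step 3 and z of cover in the frame of mouth above -0.003 m and horizontal distance between tool and tray below 0.04 m and z of tool in the frame of tray below 0.01 m and angle between tool's own z axis and vertical below 0.1 rad and linear speed of tool below 0.02 m/s); the robot touches nothing.
It fails at once if the tool pushes on the cover with more than 30 N (contact force between tool and cover above 30 N).
It fails at once if the fingers press the cover with more than 2 N (contact force between the fingers and cover above 2 N).
It fails at once if the funnel is moved by more than 25 mm (distance of funnel from where it was at the start of the episode above 0.025 m).
It fails at once if the socket is moved by more than 25 mm (distance of socket from where it was at the start of the episode above 0.025 m).
It fails at once if the screwdriver is moved by more than 25 mm (distance of driver from where it was at the start of the episode above 0.025 m).
It also fails if it takes over 72 s, if anything falls off the work surface, if the arm or the gripper's body presses on something with over 40 N, if the wrist force passes 120 N, or if a joint passes its speed limit or range.

## Working session

There is one attempt and no reset: what is moved stays moved. The work goes in short steps, Python scripts to look and compute and a tool call to move; the robot and the scene stay as the last step left them, time stands still between calls to the robot, and variables do not carry over. Pictures are saved under pics/ and viewed, and the job is handed in when it is done.

Besides the shell and the picture viewer there is one more tool, called after "Call:" as name(argument=value, ...), one argument or row to a line, values as JSON. play_rows: Moves the arm, as the interface text tells. Its arguments: {"type":"object","properties":{"targets":{"type":"string"},"force":{"type":"number"}},"required":["targets"]}

```bash
mkdir -p pics; python3 - <<'E'
from rig import status,eyes
import cv2,numpy as np
s=status.observe()
print(s)
for n in("scene","top"):
    d=eyes.get_image(n)
    cv2.imwrite(f"pics/{n}0.png",d["pixels"][:,:,::-1])
    np.savez(f"pics/{n}0.npz",**d)
    print(n,d["mtx"],d["world_to_cam"])
E
```

```text
{'time_s': 0.0, 'q': array([-8.02891312e+01,  2.18430468e+01,  7.43854752e+01, -8.49931022e-04,
        8.38582101e+01, -1.23372009e+01]), 'qvel': array([ 0.04305599,  0.1589944 ,  0.01171907,  0.06847351, -0.00171291,
        0.02842567]), 'joint_efforts': array([ 1.93846638e-03, -4.48464882e+01, -2.31279320e+01, -6.93859101e-05,
        4.69363615e-03,  9.61460245e-06]), 'position': array([ 0.206392  , -0.50948758,  0.23068826]), 'tool_rot': array([[ 9.26868684e-01,  3.75385628e-01, -2.69873281e-04],
       [ 3.75385598e-01, -9.26867539e-01,  1.48958305e-03],
       [ 3.09031285e-04, -1.48195443e-03, -9.99998854e-01]]), 'ft_force': array([ 0.85257453,  0.80900356, -0.08674753]), 'wrist_torque': array([ 0.03971151, -0.0260242 , -0.0341406 ]), 'grip_width': 0.08530526919760553}
scene [[499.51841686   0.         249.69270609]
 [  0.         499.51841686 190.10349571]
 [  0.           0.           1.        ]] [[ 0.88948571  0.45693161 -0.00535541 -0.5295258 ]
 [-0.32808463  0.64673579  0.68854433  0.12964923]
 [ 0.31808121 -0.61069332  0.72517448 -1.14246138]
 [ 0.          0.          0.          1.        ]]
top [[477.59154376   0.         250.50045108]
 [  0.         477.59154376 186.15484019]
 [  0.           0.           1.        ]] [[ 0.01530598 -0.99971303 -0.01842794 -0.00223245]
 [ 0.9951519   0.01344025  0.0974272  -0.60590309]
 [-0.09715157 -0.01982982  0.99507203 -0.90598904]
 [ 0.          0.          0.          1.        ]]
```

View pics/scene0.png

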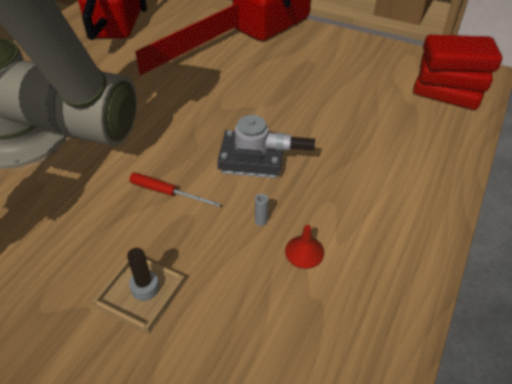

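View pics/top0.png

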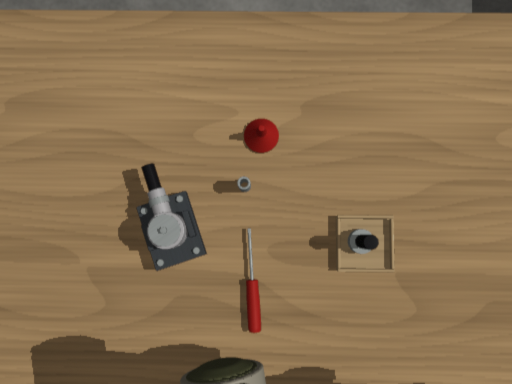

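The scene view shows the gear head near (250,140) and the tool in its tray near (142,275). In the top view the cover is at (167,230), the tool at about (364,241), the socket at (244,184), the funnel at (261,135) and the screwdriver from (249,230) to (254,330). Next I'll enlarge these and measure.

```bash
cat > h.py <<'E'
import numpy as np,cv2
def load(n): return dict(np.load(f"pics/{n}.npz"))
def world(d,u,v,z=None):
    K=d["mtx"];T=d["world_to_cam"];R=T[:3,:3];c=-R.T@T[:3,3]
    r=np.stack([(np.asarray(u)-K[0,2])/K[0,0],-(np.asarray(v)-K[1,2])/K[1,1],-np.ones(np.shape(u))],-1)
    if z is None:
        return (r*d["range_z"][np.asarray(v).astype(int),np.asarray(u).astype(int)][...,None])@R+c
    w=r@R
    return c+w*((z-c[2])/w[...,2])[...,None]
def cloud(d):
    v,u=np.mgrid[:384,:512]; return world(d,u,v)
def crop(d,name,x0,y0,w,h,k):
    im=d["pixels"][y0:y0+h,x0:x0+w,::-1]
    cv2.imwrite(f"pics/{name}.png",cv2.resize(im,None,fx=k,fy=k,interpolation=cv2.INTER_CUBIC))
E
python3 - <<'E'
from h import *
for n,boxes in(("top0",[("a",130,150,90,130),("b",325,205,80,80)]),("scene0",[("a",210,100,120,90),("b",90,235,110,100)])):
    d=load(n)
    P=cloud(d)
    for b,x,y,w,h in boxes:
        crop(d,n+b,x,y,w,h,5)
        Q=P[y:y+h,x:x+w].reshape(-1,3)
        hi,e=np.histogram(Q[:,2],bins=np.arange(-.005,.13,.005)); print(n,b,[(round(e[i],3),hi[i]) for i in range(len(hi)) if hi[i]>4])
        lo=(.093,.112) if b=="a" else (.09,.115)
        if b=="a":
            for lo in((.1,.104),(.1045,.107),(.107,.116)):
                m=(Q[:,2]>lo[0])&(Q[:,2]<lo[1]); print(lo,m.sum(),Q[m].mean(0) if m.any() else 0,np.ptp(Q[m],0) if m.any() else 0)
        else:
            m=(Q[:,2]>.102)&(Q[:,2]<.110); print('handle top',m.sum(),Q[m].mean(0),np.ptp(Q[m],0), (Q[m].min(0)+Q[m].max(0))/2)
            m=(Q[:,2]>.027)&(Q[:,2]<.034); print('head top',m.sum(),Q[m].mean(0),(Q[m].min(0)+Q[m].max(0))/2,np.ptp(Q[m],0))
E
```

```text
top0 a [(np.float64(-0.005), np.int64(2319)), (np.float64(0.0), np.int64(5100)), (np.float64(0.005), np.int64(65)), (np.float64(0.015), np.int64(12)), (np.float64(0.02), np.int64(18)), (np.float64(0.025), np.int64(18)), (np.float64(0.03), np.int64(25)), (np.float64(0.035), np.int64(91)), (np.float64(0.04), np.int64(1389)), (np.float64(0.045), np.int64(244)), (np.float64(0.05), np.int64(57)), (np.float64(0.055), np.int64(20)), (np.float64(0.06), np.int64(51)), (np.float64(0.065), np.int64(339)), (np.float64(0.07), np.int64(240)), (np.float64(0.075), np.int64(371)), (np.float64(0.08), np.int64(186)), (np.float64(0.085), np.int64(39)), (np.float64(0.09), np.int64(230)), (np.float64(0.095), np.int64(22)), (np.float64(0.1), np.int64(276)), (np.float64(0.105), np.int64(497)), (np.float64(0.11), np.int64(35)), (np.float64(0.115), np.int64(5))]
(0.1, 0.104) 119 [0.51598896 0.16104208 0.10320711] [0.05531228 0.05312106 0.00327414]
(0.1045, 0.107) 462 [0.51702892 0.1584911  0.10573937] [0.05541866 0.05633597 0.00249072]
(0.107, 0.116) 165 [0.51574744 0.15881885 0.10910003] [0.05504315 0.055384
[... 2544 characters left out ...]
, (np.float64(0.045), np.int64(27)), (np.float64(0.05), np.int64(37)), (np.float64(0.055), np.int64(29)), (np.float64(0.06), np.int64(30)), (np.float64(0.065), np.int64(34)), (np.float64(0.07), np.int64(34)), (np.float64(0.075), np.int64(35)), (np.float64(0.08), np.int64(33)), (np.float64(0.085), np.int64(30)), (np.float64(0.09), np.int64(39)), (np.float64(0.095), np.int64(35)), (np.float64(0.1), np.int64(163)), (np.float64(0.105), np.int64(54))]
handle top 200 [ 0.50427077 -0.21154829  0.1043552 ] [0.02703919 0.02791273 0.00515201] [ 0.50430361 -0.21081826  0.10458627]
head top 267 [ 0.50881498 -0.21639867  0.0288587 ] [ 0.50396735 -0.21140858  0.03046623] [0.04643331 0.04626501 0.00690614]
```

```bash
cd pics; python3 - <<'E'
import cv2,numpy as np
for a,b in(("top0a","scene0a"),("top0b","scene0b")):
    x,y=cv2.imread(a+".png"),cv2.imread(b+".png")
    for i in(x,y): print(a,i.shape)
E
```

```text
top0a (650, 450, 3)
top0a (450, 600, 3)
top0b (400, 400, 3)
top0b (500, 550, 3)
```

View pics/top0a.png

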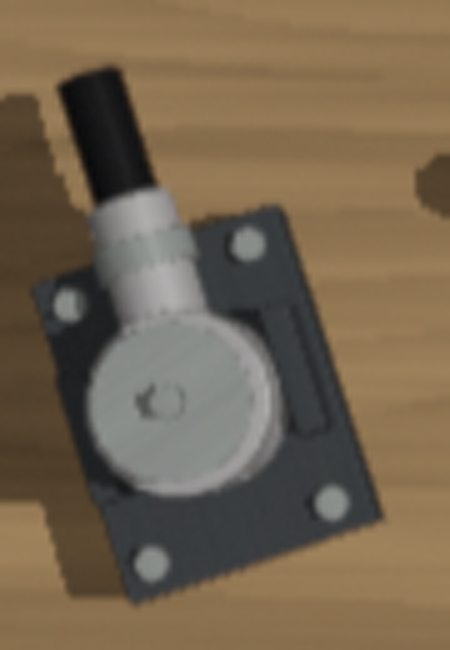

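View pics/scene0a.png

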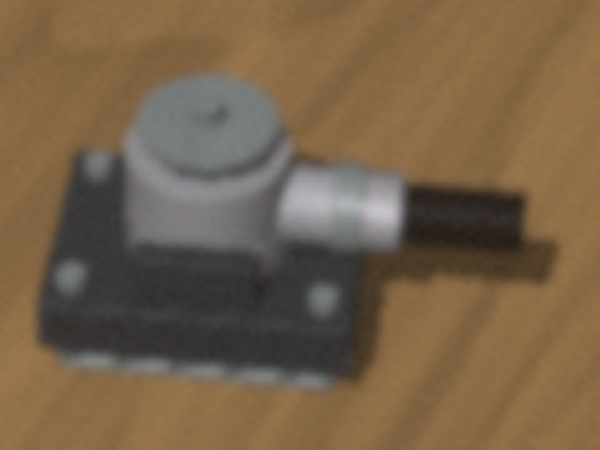

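View pics/top0b.png

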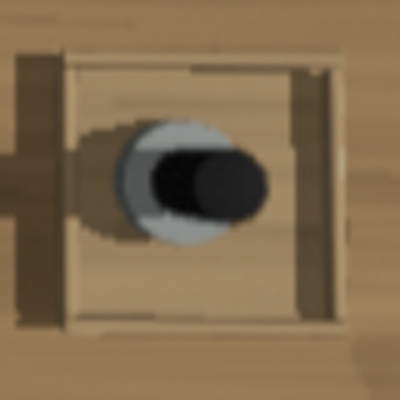

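View pics/scene0b.png

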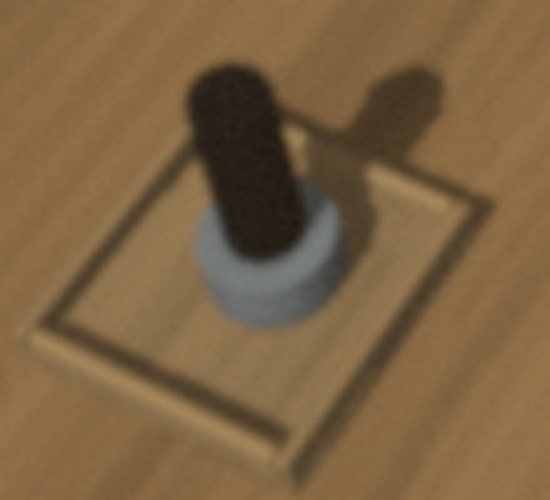

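```bash
python3 - <<'E'
from h import *
def px(d,x,y,x0,y0,z): print(np.round(world(d,(x+.5)/5-.5+x0,(y+.5)/5-.5+y0,z),4))
t=load("top0");s=load("scene0")
print('flange top');px(t,170,405,130,150,.105);px(s,207,122,210,100,.105)
print('stud top');px(t,172,401,130,150,.113);px(s,211,112,210,100,.113)
print('handle');px(t,231,186,325,205,.106);px(s,228,96,90,235,.106)
print('tray');px(t,205,191,325,205,.02)
for c in((62,52),(343,52),(345,332),(65,330)):px(t,*c,325,205,.02)
for c in((28,340),(290,485),(492,203)):px(s,*c,90,235,.02)
print('head');
px(t,175,182,325,205,.03)
print('nest corners z.04')
for c in((33,282),(278,205),(384,518),(135,602)):px(t,*c,130,150,.03)
px(t,90,77,130,150,.065)
print('socket funnel driver')
for u,v,z in((244,183,.065),(261,128,.075),(249,230,.005),(254,330,.015),(254,280,.02)): print(world(t,u,v,z))
# circle fit via mask of flange: color
E
```

```text
flange top
[0.5165 0.1593 0.105 ]
[0.5193 0.1549 0.105 ]
stud top
[0.5179 0.1571 0.113 ]
[0.5224 0.1524 0.113 ]
handle
[ 0.5024 -0.2094  0.106 ]
[ 0.5041 -0.2107  0.106 ]
tray
[ 0.499  -0.2192  0.02  ]
[ 0.5523 -0.1638  0.02  ]
[ 0.5539 -0.2734  0.02  ]
[ 0.4456 -0.2727  0.02  ]
[ 0.4446 -0.1647  0.02  ]
[ 0.4535 -0.2756  0.02  ]
[ 0.5598 -0.2792  0.02  ]
[ 0.5603 -0.1617  0.02  ]
head
[ 0.5024 -0.2055  0.03  ]
nest corners z.04
[0.5638 0.2298 0.03  ]
[0.5953 0.1344 0.03  ]
[0.4744 0.0898 0.03  ]
[0.4407 0.1854 0.03  ]
[0.6402 0.202  0.065 ]
socket funnel driver
[0.60822537 0.01814457 0.065     ]
[ 0.71183799 -0.01251455  0.075     ]
[0.52044821 0.00863397 0.005     ]
[ 0.32813541 -0.00424989  0.015     ]
[ 0.4238552  -0.00290843  0.02      ]
```

Call:
play_rows(
  targets="0.0388 -0.0167 0 0.077 0; 0.0776 -0.0333 0 0.154 0; 0.1164 -0.05 0 0.231 0; 0.1552 -0.0667 0 0.308 0; 0.194 -0.0833 0 0.385 0",
  force=100,
)

```text
time_s: 0.6
position: [0.3559, -0.3583, 0.2311]
tool_rot: [[1.0, -0.004, -0.0], [-0.004, -1.0, 0.001], [-0.0, -0.001, -1.0]]
ft_force: [0.1, -0.3, -0.4]
grip_width: 0.0849
```

Call:
play_rows(
  targets="0.035 -0.035 0 0 0; 0.07 -0.07 0 0 0; 0.105 -0.105 0 0 0; 0.147 -0.148 0 0 0; 0.147 -0.148 0 0 0",
)

```text
time_s: 1.1
position: [0.5043, -0.2081, 0.2309]
tool_rot: [[1.0, 0.004, 0.0], [0.004, -1.0, 0.001], [0.0, -0.001, -1.0]]
ft_force: [-0.5, -0.5, -0.2]
grip_width: 0.085
```

```bash
cat > snap.py <<'E'
import sys
from rig import status,eyes
from h import *
tag=sys.argv[1]
for n in("scene","top"):
    d=eyes.get_image(n); np.savez(f"pics/{n}{tag}.npz",**d)
s=status.observe(); print(np.round(s["position"],4),np.round(s["tool_rot"],4).tolist(),s["ft_force"],s["wrist_torque"],s["grip_width"],s["time_s"])
E
python3 snap.py 1; python3 - <<'E'
from h import *
crop(load("top1"),"top1b",300,180,130,110,5)
crop(load("scene1"),"scene1b",70,150,140,120,4)
E
```

```text
[ 0.5026 -0.2106  0.2309] [[1.0, 0.0027, -0.0008], [0.0027, -1.0, 0.0003], [-0.0008, -0.0003, -1.0]] [-0.354257   -0.14705288 -0.53999527] [0.02855686 0.04892902 0.00691951] 0.08554670380288969 1.2
```

View pics/scene1b.png

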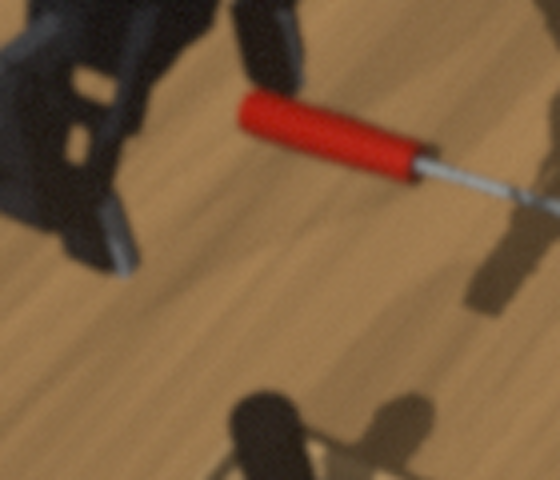

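View pics/top1b.png

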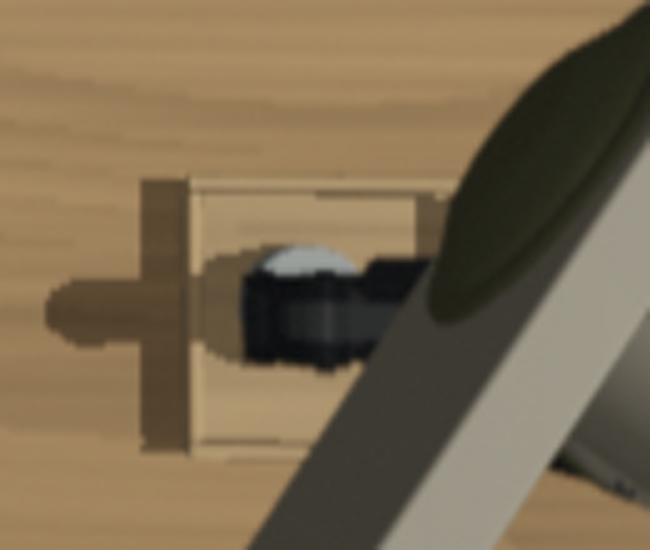

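The gripper is open above the tool: in the scene crop the fingers straddle the handle top at (265,410). The path down is clear.

Call:
play_rows(
  targets="0 0 0.03 0 0; 0 0 0.065 0 0; 0 0 0.1 0 0; 0 0 0.13 0 0; 0 0 0.15 0 0",
)

```text
time_s: 1.7
position: [0.5002, -0.2129, 0.0792]
tool_rot: [[1.0, -0.002, -0.003], [-0.002, -1.0, 0.001], [-0.003, -0.001, -1.0]]
ft_force: [0.4, 0.5, 0.3]
grip_width: 0.0855
```

Call:
play_rows(
  targets="0 0 0.015 0 0; 0 0 0.03 0 0; 0 0 0.036 0 0; 0 0 0.036 0 0.3; 0 0 0.036 0 0.4",
)

```text
time_s: 2.2
position: [0.5019, -0.2125, 0.0459]
tool_rot: [[1.0, -0.001, 0.001], [-0.001, -1.0, -0.001], [0.001, 0.001, -1.0]]
ft_force: [0.1, -0.3, -0.6]
grip_width: 0.0593
```

```bash
python3 snap.py 2; python3 - <<'E'
from h import *
crop(load("scene2"),"scene2b",70,200,140,120,4)
E
```

```text
[ 0.5022 -0.2123  0.0461] [[1.0, -0.0005, 0.0011], [-0.0005, -1.0, -0.0009], [0.0011, 0.0009, -1.0]] [ 0.21381515 -0.32327253  0.11369767] [-0.02843081 -0.03868585  0.01542714] 0.051296393447812776 2.3
```

View pics/scene2b.png

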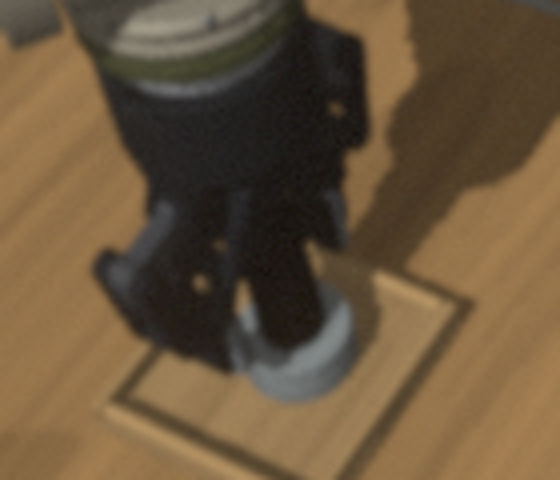

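The handle is between the fingers, with the left finger near (240,330) beside it. I'll close now.

Call:
play_rows(
  targets="0 0 0 0 0.5; 0 0 0 0 0.6; 0 0 0 0 0.7; 0 0 0 0 0.8; 0 0 0 0 1",
  force=40,
)

```text
time_s: 2.8
position: [0.5021, -0.2116, 0.0456]
tool_rot: [[1.0, -0.0, 0.0], [-0.0, -1.0, 0.0], [0.0, -0.0, -1.0]]
ft_force: [0.2, 2.8, 3.8]
grip_width: 0.0271
```

Call:
play_rows(
  targets="0 0 0 0 1; 0 0 0 0 1; 0 0 0 0 1",
  force=100,
)

```text
time_s: 3.1
position: [0.5022, -0.2116, 0.0458]
tool_rot: [[1.0, -0.0, 0.0], [-0.0, -1.0, -0.0], [0.0, 0.0, -1.0]]
ft_force: [-0.5, 2.5, 7.0]
grip_width: 0.026
```

Call:
play_rows(
  targets="0 0 -0.005 0 1; 0 0 -0.02 0 1; 0 0 -0.04 0 1; 0 0 -0.05 0 1; 0 0 -0.05 0 1",
)

```text
time_s: 3.6
position: [0.5024, -0.2122, 0.0962]
tool_rot: [[1.0, -0.0, 0.002], [-0.0, -1.0, -0.001], [0.002, 0.001, -1.0]]
ft_force: [-0.4, -0.5, -4.3]
grip_width: 0.0261
```

```bash
python3 snap.py 3; python3 - <<'E'
from h import *
crop(load("scene3"),"scene3b",70,180,140,120,4)
E
```

```text
[ 0.5017 -0.2116  0.0947] [[1.0, -0.0002, -0.0008], [-0.0002, -1.0, 0.0005], [-0.0008, -0.0005, -1.0]] [-0.64022059  1.03707429 -3.58666724] [0.00984924 0.00667756 0.02000952] 0.02642397399912168 3.7
```

View pics/scene3b.png

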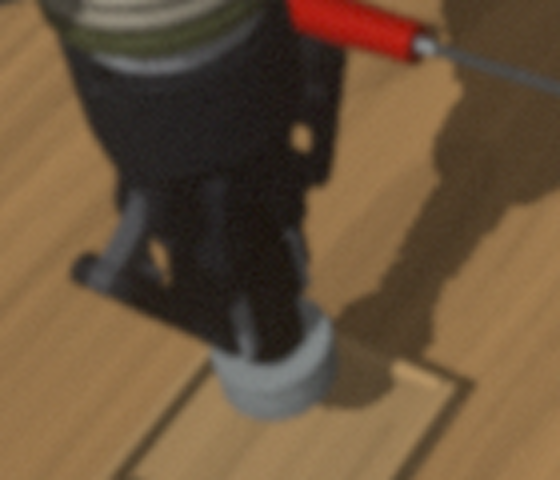

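The tool is lifted and held upright, with the head at (275,370) clear of the tray and about 3.6 N of weight. Now I'll carry it over.

Call:
play_rows(
  targets="0 0 -0.02 0 1; 0 0 -0.05 0 1; 0.001 -0.02 -0.08 0 1; 0.002 -0.05 -0.095 0 1; 0.004 -0.085 -0.1 0 1",
)

```text
time_s: 4.2
position: [0.5062, -0.1265, 0.196]
tool_rot: [[1.0, -0.002, 0.001], [-0.002, -1.0, -0.001], [0.001, 0.001, -1.0]]
ft_force: [0.1, -0.5, -3.8]
grip_width: 0.0265
```

Call:
play_rows(
  targets="0.002 -0.035 0 0 1; 0.004 -0.07 0 0 1; 0.006 -0.105 0 0 1; 0.008 -0.14 0 0 1; 0.01 -0.175 0 0 1",
)

```text
time_s: 4.7
position: [0.5156, 0.0497, 0.1942]
tool_rot: [[1.0, -0.0, -0.002], [-0.0, -1.0, 0.0], [-0.002, -0.0, -1.0]]
ft_force: [-0.4, -0.4, -3.0]
grip_width: 0.0258
```

Call:
play_rows(
  targets="0 -0.035 0 0 1; 0.001 -0.07 0 0 1; 0.0015 -0.095 0 0 1; 0.0015 -0.106 0 0 1; 0.0015 -0.106 0 0 1",
)

```text
time_s: 5.2
position: [0.5172, 0.155, 0.1944]
tool_rot: [[1.0, 0.002, -0.002], [0.002, -1.0, -0.0], [-0.002, 0.0, -1.0]]
ft_force: [-0.2, -0.3, -3.2]
grip_width: 0.0262
```

```bash
python3 snap.py 4; python3 - <<'E'
from h import *
crop(load("scene4"),"scene4b",200,60,130,120,5)
crop(load("top4"),"top4b",120,170,120,110,5)
E
```

```text
[0.5175 0.1534 0.1948] [[1.0, -0.0005, -0.001], [-0.0005, -1.0, -0.0006], [-0.001, 0.0006, -1.0]] [ 1.24262813  0.06566633 -3.08407985] [-0.01834717  0.06346362  0.01642121] 0.02616190523113522 5.3
```

View pics/scene4b.png

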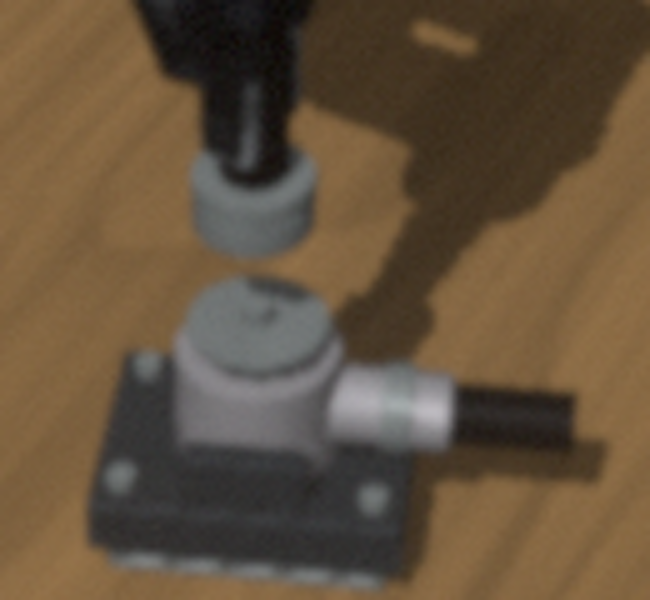

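View pics/top4b.png

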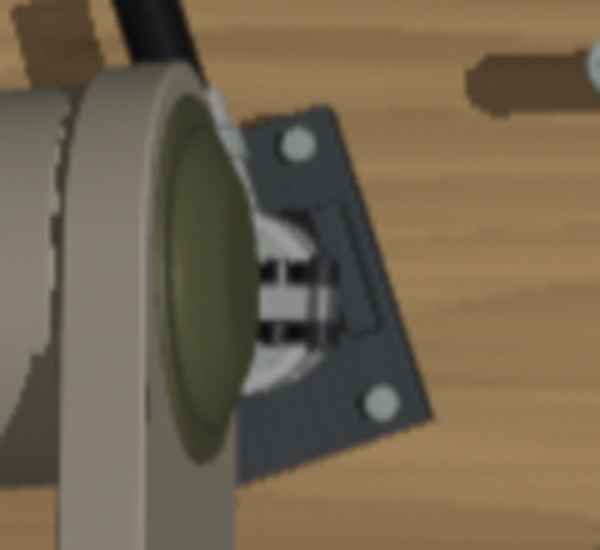

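The top view is blocked by the wrist. The scene crop shows the head at (254,205) above the flange at about (259,325). I'll overlay model outlines to measure the relative offset.

```bash
cat > ov.py <<'E'
from h import *
def proj(d,P):
    T=d["world_to_cam"];K=d["mtx"];c=P@T[:3,:3].T+T[:3,3]
    return np.stack([K[0,0]*c[:,0]/-c[:,2]+K[0,2],K[1,1]*-c[:,1]/-c[:,2]+K[1,2]],-1)
def circ(x,y,z,r):
    a=np.linspace(0,2*np.pi,200);return np.stack([x+r*np.cos(a),y+r*np.sin(a),z+0*a],-1)
def overlay(d,name,x0,y0,w,h,k,circs):
    im=cv2.resize(d["pixels"][y0:y0+h,x0:x0+w,::-1],None,fx=k,fy=k,interpolation=cv2.INTER_CUBIC)
    for c,col in circs:
        p=(proj(d,circ(*c))-[x0,y0]+.5)*k-.5
        cv2.polylines(im,[np.round(p).astype(np.int32)],True,col,1,cv2.LINE_AA)
    cv2.imwrite(f"pics/{name}.png",im)
E
python3 - <<'E'
from ov import *
d=load("scene4")
overlay(d,"ov4",225,85,60,60,10,[((.5175,.1534,.1555,.024),(0,0,255)),((.5175,.1534,.1795,.024),(0,0,255)),((.519,.155,.105,.029),(0,255,0)),((.519,.155,.113,.006),(0,255,0))])
E
```

```text
(no output)
```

View pics/ov4.png

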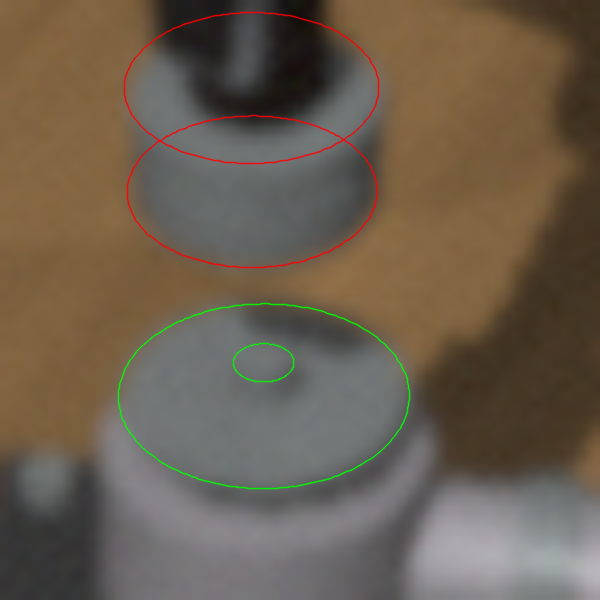

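```bash
python3 - <<'E'
from ov import *
out=[]
for n,x0,y0,p in(("scene0",232,108,(.519,.155)),("top0",142,208,(.517,.158))):
    d=load(n); g=d["pixels"].astype(float)
    s=g[y0:y0+44,x0:x0+44].mean(2); d["pixels"]=np.repeat(np.clip((g-60)*1.8,0,255).astype(np.uint8).mean(2,keepdims=True).astype(np.uint8),3,2)
    overlay(d,n+"c",x0,y0,44,44,9,[((*p,.105,.029),(0,255,0)),((*p,.113,.006),(0,255,0)),((*p,.105,.006),(0,0,255))])
    out.append(cv2.imread(f"pics/{n}c.png"))
cv2.imwrite("pics/c0.png",np.hstack(out))
E
```

```text
(no output)
```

View pics/c0.png

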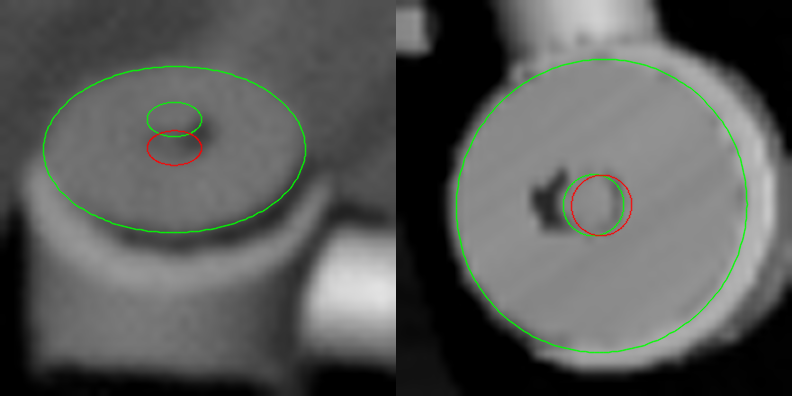

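Both fits are good: cover at (.519,.155) in the scene view and (.517,.158) in the top view. After taking out each camera's bias, the target TCP is about (.5175,.1548). I'll shift and come down near the stud.

Call:
play_rows(
  targets="0 -0.0012 0.01 0 1; 0 -0.0012 0.02 0 1; 0 -0.0012 0.03 0 1; 0 -0.0012 0.037 0 1; 0 -0.0012 0.037 0 1",
)

```text
time_s: 5.8
position: [0.5171, 0.1552, 0.157]
tool_rot: [[1.0, -0.0, -0.002], [-0.0, -1.0, -0.0], [-0.002, 0.0, -1.0]]
ft_force: [-0.3, 1.0, -2.9]
grip_width: 0.026
```

```bash
python3 snap.py 5; python3 - <<'E'
from ov import *
d=load("scene5")
b=.157-.0395
overlay(d,"ov5",225,85,60,60,10,[((.5185,.1552,b,.024),(0,0,255)),((.5185,.1552,b+.024,.024),(0,0,255)),((.519,.155,.105,.029),(0,255,0))])
E
```

```text
[0.5177 0.1554 0.1583] [[1.0, -0.0003, -0.0001], [-0.0003, -1.0, -0.0], [-0.0001, 0.0, -1.0]] [ 0.12200279  0.39087463 -3.78596746] [-0.01345858  0.0255528   0.00473739] 0.025861352794613025 5.9
```

View pics/ov5.png

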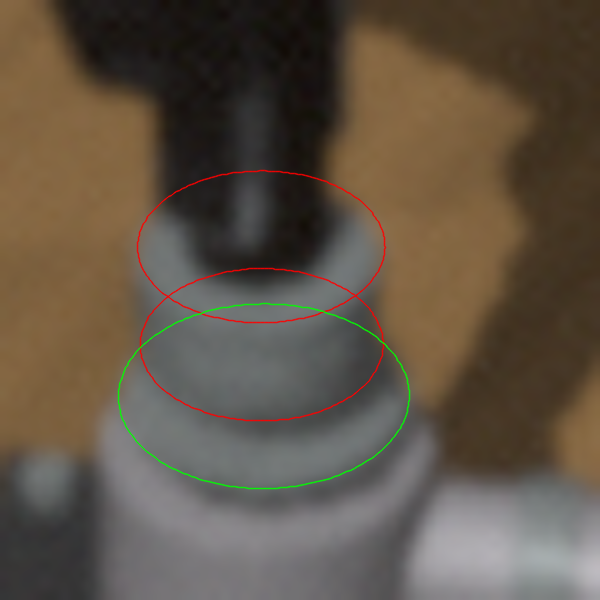

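The head sits within about 1 mm of the flange centre: head centre near x=258 px, flange 264 px, at 5 px per mm. I'll make a small correction, then lower slowly.

Call:
play_rows(
  targets="0.0007 0 0.002 0 1; 0.0007 0 0.004 0 1; 0.0007 0 0.006 0 1; 0.0007 0 0.008 0 1; 0.0007 0 0.008 0 1",
)

```text
time_s: 6.4
position: [0.5182, 0.1554, 0.15]
tool_rot: [[1.0, -0.0, -0.001], [-0.0, -1.0, -0.0], [-0.001, 0.0, -1.0]]
ft_force: [-0.5, 0.1, -3.4]
grip_width: 0.0258
```

Call:
play_rows(
  targets="0 0 0.001 0 1; 0 0 0.002 0 1; 0 0 0.003 0 1; 0 0 0.003 0 1",
)

```text
time_s: 6.8
position: [0.5182, 0.1555, 0.1472]
tool_rot: [[1.0, -0.0, -0.0], [-0.0, -1.0, 0.0], [-0.0, -0.0, -1.0]]
ft_force: [-1.0, -0.5, -3.4]
grip_width: 0.0255
```

Call:
play_rows(
  targets="0 0 0.001 0 1; 0 0 0.002 0 1; 0 0 0.002 0 1",
)

```text
time_s: 7.1
position: [0.5182, 0.1554, 0.1452]
tool_rot: [[1.0, -0.0, -0.0], [-0.0, -1.0, -0.0], [-0.0, 0.0, -1.0]]
ft_force: [0.2, 0.5, -2.0]
grip_width: 0.0258
```

Call:
play_rows(
  targets="0 0 0.001 0 1; 0 0 0.002 0 1; 0 0 0.002 0 1",
)

```text
time_s: 7.4
position: [0.5184, 0.1555, 0.1434]
tool_rot: [[1.0, -0.0, 0.0], [-0.0, -1.0, 0.0], [0.0, -0.0, -1.0]]
ft_force: [-0.6, -0.5, -1.5]
grip_width: 0.0263
```

Call:
play_rows(
  targets="0 0 0.001 0 1; 0 0 0.002 0 1; 0 0 0.002 0 1",
)

```text
time_s: 7.7
position: [0.5184, 0.1554, 0.1413]
tool_rot: [[1.0, -0.0, 0.0], [-0.0, -1.0, 0.0], [0.0, -0.0, -1.0]]
ft_force: [-0.5, 0.3, -0.7]
grip_width: 0.0257
```

Call:
play_rows(
  targets="0 0 0.001 0 1; 0 0 0.002 0 1; 0 0 0.002 0 1",
)

```text
time_s: 8.0
position: [0.5183, 0.1554, 0.1392]
tool_rot: [[1.0, -0.0, 0.0], [-0.0, -1.0, 0.0], [0.0, -0.0, -1.0]]
ft_force: [0.8, 0.5, -0.4]
grip_width: 0.0264
```

```bash
python3 snap.py 6; python3 - <<'E'
from ov import *
d=load("scene6")
overlay(d,"ov6",215,85,80,75,8,[((.519,.155,.105,.029),(0,255,0))])
E
```

```text
[0.5183 0.1554 0.1392] [[1.0, -0.0002, -0.0001], [-0.0002, -1.0, 0.0], [-0.0001, -0.0, -1.0]] [ 0.79116598  0.29928918 -0.35418393] [ 0.0045321  -0.08550754 -0.06767555] 0.02588787195167116 8.1
```

View pics/ov6.png

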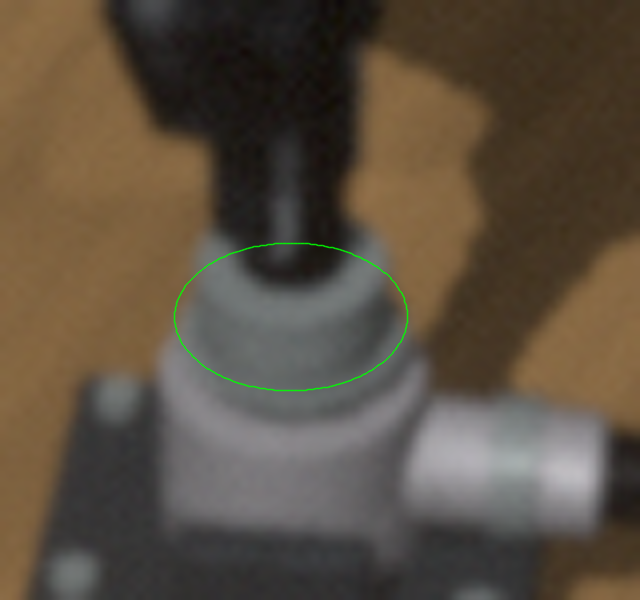

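The nest is sinking with the cover under a push of about 3 N, and the head sits central on the flange. I'll go on in small steps.

Call:
play_rows(
  targets="0 0 0.001 0 1; 0 0 0.002 0 1; 0 0 0.002 0 1",
)

```text
time_s: 8.4
position: [0.5183, 0.1554, 0.1372]
tool_rot: [[1.0, -0.0, 0.0], [-0.0, -1.0, 0.0], [0.0, -0.0, -1.0]]
ft_force: [0.3, 0.9, -0.5]
grip_width: 0.0264
```

Call:
play_rows(
  targets="0 0 0.001 0 1; 0 0 0.002 0 1; 0 0 0.002 0 1",
)

```text
time_s: 8.7
position: [0.5186, 0.1555, 0.1359]
tool_rot: [[1.0, -0.0, 0.001], [-0.0, -1.0, 0.0], [0.001, -0.0, -1.0]]
ft_force: [-0.5, -0.2, 5.7]
grip_width: 0.026
```

Call:
play_rows(
  targets="0 0 0.001 0 1; 0 0 0.002 0 1; 0 0 0.002 0 1",
)

```text
time_s: 9.0
position: [0.5189, 0.1555, 0.1344]
tool_rot: [[1.0, -0.0, 0.002], [-0.0, -1.0, 0.0], [0.002, -0.0, -1.0]]
ft_force: [-0.5, 0.3, 7.7]
grip_width: 0.0262
```

Call:
play_rows(
  targets="0 0 0.001 0 1; 0 0 0.001 0 1",
)

```text
time_s: 9.2
position: [0.5187, 0.1555, 0.1328]
tool_rot: [[1.0, -0.0, 0.002], [-0.0, -1.0, 0.0], [0.002, -0.0, -1.0]]
ft_force: [1.4, 1.2, 1.2]
grip_width: 0.0261
```

Call:
play_rows(
  targets="0 0 0.001 0 1; 0 0 0.001 0 1",
)

```text
time_s: 9.4
position: [0.5178, 0.1554, 0.1306]
tool_rot: [[1.0, -0.0, -0.002], [-0.0, -1.0, -0.0], [-0.002, 0.0, -1.0]]
ft_force: [-0.6, 0.1, -4.2]
grip_width: 0.026
```

Call:
play_rows(
  targets="0 0 0.001 0 1; 0 0 0.001 0 1",
)

```text
time_s: 9.6
position: [0.5179, 0.1554, 0.1296]
tool_rot: [[1.0, -0.0, -0.002], [-0.0, -1.0, -0.0], [-0.002, 0.0, -1.0]]
ft_force: [0.5, 0.1, -4.5]
grip_width: 0.0263
```

It clicked: the force fell from about 11 N to nearly nothing. Now I'll take fine steps until the flange meets the rim.

Call:
play_rows(
  targets="0 0 0.0005 0 1; 0 0 0.0005 0 1",
)

```text
time_s: 9.8
position: [0.5182, 0.1554, 0.1296]
tool_rot: [[1.0, -0.0, -0.001], [-0.0, -1.0, -0.0], [-0.001, 0.0, -1.0]]
ft_force: [0.3, -0.6, -3.0]
grip_width: 0.0261
```

Call:
play_rows(
  targets="0 0 0.0005 0 1; 0 0 0.0005 0 1",
)

```text
time_s: 10.0
position: [0.5183, 0.1554, 0.1293]
tool_rot: [[1.0, -0.0, -0.0], [-0.0, -1.0, -0.0], [-0.0, 0.0, -1.0]]
ft_force: [0.3, 0.0, -2.9]
grip_width: 0.0262
```

Call:
play_rows(
  targets="0 0 0.0005 0 1; 0 0 0.0005 0 1",
)

```text
time_s: 10.2
position: [0.5183, 0.1554, 0.1289]
tool_rot: [[1.0, -0.0, 0.0], [-0.0, -1.0, 0.0], [0.0, -0.0, -1.0]]
ft_force: [-0.7, -0.0, -3.1]
grip_width: 0.0261
```

Call:
play_rows(
  targets="0 0 0.0005 0 1; 0 0 0.0005 0 1",
)

```text
time_s: 10.4
position: [0.5184, 0.1554, 0.1288]
tool_rot: [[1.0, -0.0, 0.001], [-0.0, -1.0, -0.0], [0.001, 0.0, -1.0]]
ft_force: [-1.6, -0.2, 1.9]
grip_width: 0.0262
```

Call:
play_rows(
  targets="0 0 0.0005 0 1; 0 0 0.0005 0 1",
)

```text
time_s: 10.6
position: [0.5185, 0.1555, 0.1287]
tool_rot: [[1.0, -0.0, 0.001], [-0.0, -1.0, -0.0], [0.001, 0.0, -1.0]]
ft_force: [-2.6, 0.1, 7.0]
grip_width: 0.0262
```

Call:
play_rows(
  targets="0 0 0.0005 0 1; 0 0 0.0005 0 1; 0 0 0.0005 0 1",
)

```text
time_s: 10.9
position: [0.5185, 0.1555, 0.1287]
tool_rot: [[1.0, 0.0, 0.002], [0.0, -1.0, -0.0], [0.002, 0.0, -1.0]]
ft_force: [-4.4, 0.2, 10.9]
grip_width: 0.0265
```

The force climbed steeply to about 14.5 N with no further travel (z fixed at .1287), so the cover is seated. I'll lift off and check.

Call:
play_rows(
  targets="0 0 -0.002 0 1; 0 0 -0.004 0 1; 0 0 -0.01 0 1; 0 0 -0.02 0 1; 0 0 -0.035 0 1",
)

```text
time_s: 11.4
position: [0.5181, 0.1554, 0.1626]
tool_rot: [[1.0, -0.0, -0.001], [-0.0, -1.0, -0.0], [-0.001, 0.0, -1.0]]
ft_force: [0.3, 0.5, -2.6]
grip_width: 0.0263
```

Call:
play_rows(
  targets="0 0 -0.02 0 1; 0 0 -0.035 0 1; 0.0 0.02 -0.035 0 1; -0.003 0.05 -0.035 0 1; -0.005 0.085 -0.035 0 1",
)

```text
time_s: 11.9
position: [0.5131, 0.07, 0.198]
tool_rot: [[1.0, 0.001, 0.001], [0.001, -1.0, 0.0], [0.001, -0.0, -1.0]]
ft_force: [0.2, 0.4, -3.1]
grip_width: 0.0261
```

Call:
play_rows(
  targets="-0.002 0.035 0 0 1; -0.003 0.07 0 0 1; -0.005 0.105 0 0 1; -0.006 0.14 0 0 1; -0.007 0.17 0 0 1",
)

```text
time_s: 12.4
position: [0.5061, -0.1013, 0.1981]
tool_rot: [[1.0, -0.001, 0.001], [-0.001, -1.0, -0.0], [0.001, 0.0, -1.0]]
ft_force: [0.4, 0.4, -4.2]
grip_width: 0.0263
```

```bash
python3 snap.py 7; python3 - <<'E'
from ov import *
d=load("scene7"); z=.092-.0085; z=.084
overlay(d,"ov7",215,85,80,75,8,[((.519,.155,z+.004,.029),(0,255,0))])
d2=load("top7");crop(d2,"top7b",130,170,90,100,6)
for d in(d,d2):
    P=cloud(d).reshape(-1,3)
    r=np.hypot(P[:,0]-.518,P[:,1]-.156)
    a=P[(r<.025)&(r>.009)&(P[:,2]>.06)];b=P[(r<.0335)&(r>.030)&(P[:,2]>.06)]
    A=np.c_[a[:,:2]-a[:,:2].mean(0),np.ones(len(a))];c=np.linalg.lstsq(A,a[:,2],rcond=None)[0]
    print(len(a),np.median(a[:,2]),np.median(b[:,2]),'tilt',c[:2])
for n in("top0","scene0"):
    P=cloud(load(n)).reshape(-1,3);r=np.hypot(P[:,0]-.518,P[:,1]-.156)
    a=P[(r<.025)&(r>.009)&(P[:,2]>.06)];print(n,np.median(a[:,2]))
E
```

```text
[ 0.5064 -0.1028  0.1979] [[1.0, -0.0041, 0.0008], [-0.0041, -1.0, -0.0013], [0.0008, 0.0013, -1.0]] [ 0.73840165  0.20163243 -2.82696799] [ 0.03366387  0.0168592  -0.00531551] 0.02604609327190591 12.5
262 0.08719700809131081 0.07439746287492632 tilt [-0.00817613  0.00118728]
511 0.08995110027007336 0.08442060986796457 tilt [-0.0012847   0.00065853]
top0 0.10564270083299998
scene0 0.10239635845775874
```

View pics/ov7.png

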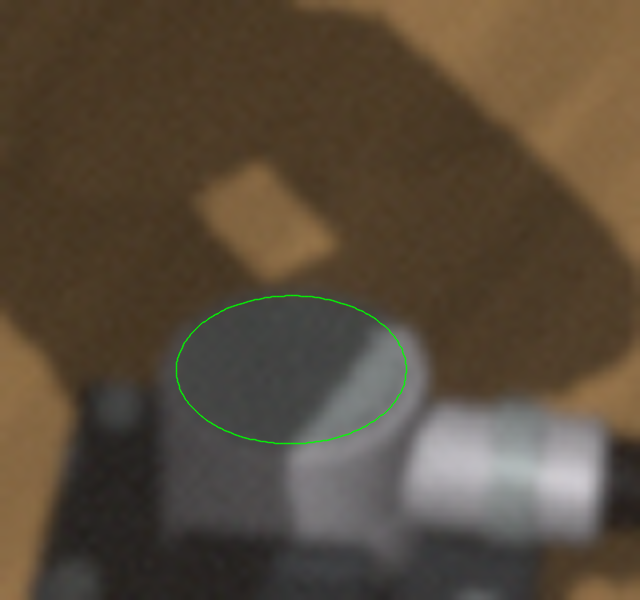

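View pics/top7b.png

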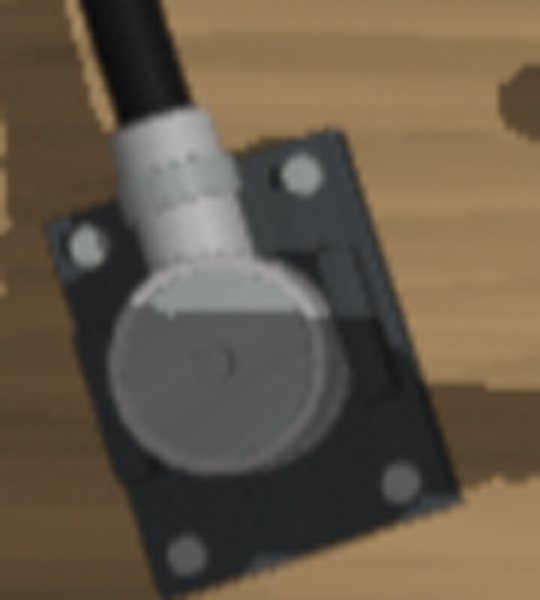

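The overlaid flange circle, drawn 17 mm below its start, fits exactly. The top view shows an even rim all round the cover at (215,363), so it is home and level. Now back to the tray.

Call:
play_rows(
  targets="-0.001 0.035 0 0 1; -0.003 0.07 0 0 1; -0.004 0.1 0 0 1; -0.004 0.113 0.015 0 1; -0.004 0.113 0.04 0 1",
)

```text
time_s: 13.0
position: [0.5031, -0.2144, 0.1585]
tool_rot: [[1.0, -0.002, 0.004], [-0.002, -1.0, -0.003], [0.004, 0.003, -1.0]]
ft_force: [0.4, 0.8, -4.7]
grip_width: 0.0257
```

Call:
play_rows(
  targets="0 0 0.03 0 1; 0 0 0.06 0 1; 0 0 0.085 0 1; 0 0 0.1 0 1; 0 0 0.1 0 1",
)

```text
time_s: 13.5
position: [0.5017, -0.2115, 0.056]
tool_rot: [[1.0, 0.0, -0.003], [0.0, -1.0, 0.002], [-0.003, -0.002, -1.0]]
ft_force: [-0.7, -0.4, -3.8]
grip_width: 0.0263
```

```bash
python3 snap.py 8; python3 - <<'E'
from h import *
crop(load("scene8"),"scene8b",70,180,140,150,4)
E
```

```text
[ 0.5028 -0.2124  0.0581] [[1.0, 0.0002, 0.0008], [0.0002, -1.0, -0.0004], [0.0008, 0.0004, -1.0]] [-0.37267216 -0.595904   -3.21763225] [ 0.01712952 -0.05952888 -0.02636819] 0.02609564838066432 13.6
```

View pics/scene8b.png

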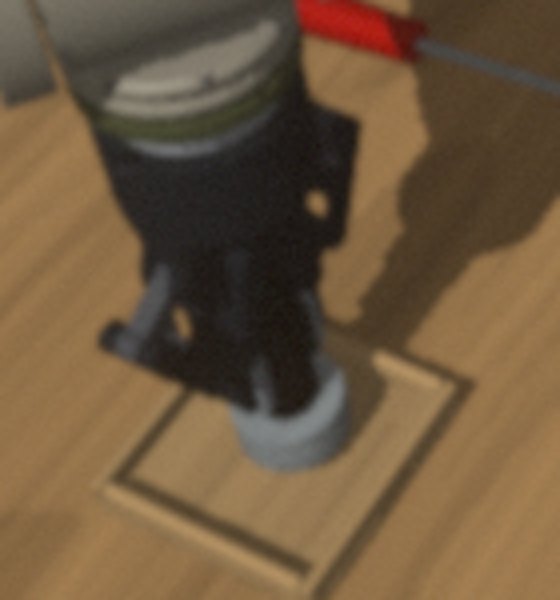

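The head at (290,420) is over the tray floor, clear of the walls. I'll lower the last 12 mm.

Call:
play_rows(
  targets="0 0 0.003 0 1; 0 0 0.006 0 1; 0 0 0.009 0 1; 0 0 0.01 0 1; 0 0 0.01 0 1",
)

```text
time_s: 14.1
position: [0.5021, -0.2125, 0.0472]
tool_rot: [[1.0, -0.0, -0.0], [-0.0, -1.0, 0.0], [-0.0, -0.0, -1.0]]
ft_force: [0.2, 0.5, -3.3]
grip_width: 0.0259
```

Call:
play_rows(
  targets="0 0 0.001 0 1; 0 0 0.001 0 1",
)

```text
time_s: 14.3
position: [0.5022, -0.2126, 0.0463]
tool_rot: [[1.0, -0.0, 0.0], [-0.0, -1.0, 0.0], [0.0, -0.0, -1.0]]
ft_force: [0.1, -0.0, -3.3]
grip_width: 0.0262
```

Call:
play_rows(
  targets="0 0 0.001 0 1; 0 0 0.001 0 1",
)

```text
time_s: 14.5
position: [0.5024, -0.2126, 0.0458]
tool_rot: [[1.0, -0.0, 0.001], [-0.0, -1.0, -0.0], [0.001, 0.0, -1.0]]
ft_force: [-1.4, 0.5, 1.8]
grip_width: 0.026
```

The tool is on the floor. I'll release it.

Call:
play_rows(
  targets="0 0 0 0 0.6; 0 0 0 0 0.5; 0 0 0 0 0.3; 0 0 0 0 0; 0 0 0 0 0",
  force=20,
)

```text
time_s: 15.0
position: [0.5023, -0.2126, 0.0453]
tool_rot: [[1.0, -0.0, 0.0], [-0.0, -1.0, -0.0], [0.0, 0.0, -1.0]]
ft_force: [0.2, -0.0, -0.0]
grip_width: 0.0831
```

Call:
play_rows(
  targets="0 0 0 0 0; 0 0 0 0 0; 0 0 0 0 0; 0 0 0 0 0; 0 0 0 0 0",
)

```text
time_s: 15.5
position: [0.5022, -0.2125, 0.0453]
tool_rot: [[1.0, -0.0, -0.0], [-0.0, -1.0, -0.0], [-0.0, 0.0, -1.0]]
ft_force: [0.4, 0.5, -0.0]
grip_width: 0.0853
```

```bash
python3 snap.py 9; python3 - <<'E'
from h import *
crop(load("scene9"),"scene9b",70,180,140,150,4)
E
```

```text
[ 0.5022 -0.2126  0.0453] [[1.0, -0.0002, -0.0], [-0.0002, -1.0, 0.0], [-0.0, -0.0, -1.0]] [0.0547972 0.0319761 0.2806356] [ 0.0052468  -0.04459712  0.07453352] 0.08574559915016661 15.6
```

View pics/scene9b.png

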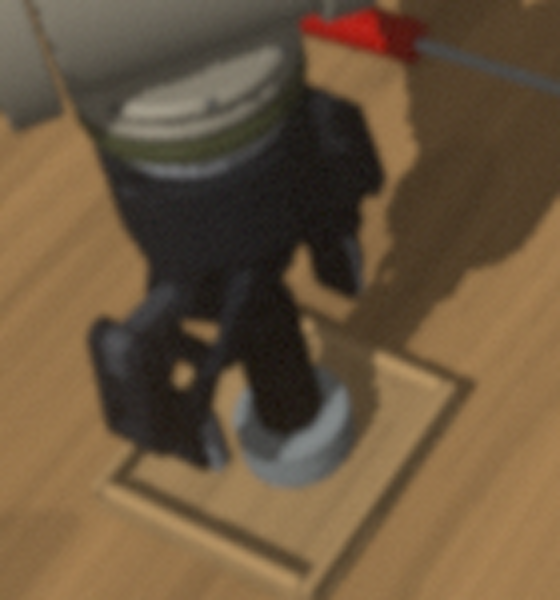

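The tool stands free at (290,420) with the fingers wide open on either side. I'll retreat straight up, then back out of the cameras' view.

Call:
play_rows(
  targets="0 0 -0.015 0 0; 0 0 -0.045 0 0; 0 0 -0.08 0 0; 0 0 -0.12 0 0; 0 0 -0.16 0 0",
)

```text
time_s: 16.1
position: [0.5019, -0.2124, 0.2069]
tool_rot: [[1.0, -0.0, -0.0], [-0.0, -1.0, 0.0], [-0.0, -0.0, -1.0]]
ft_force: [0.1, -0.5, 0.3]
grip_width: 0.0853
```

Call:
play_rows(
  targets="-0.02 0.03 -0.02 0 0; -0.04 0.06 -0.03 0 0; -0.06 0.095 -0.03 0 0; -0.08 0.13 -0.03 0 0; -0.1 0.165 -0.03 0 0",
)

```text
time_s: 16.6
position: [0.4012, -0.3787, 0.2355]
tool_rot: [[1.0, -0.0, 0.0], [-0.0, -1.0, -0.0], [0.0, 0.0, -1.0]]
ft_force: [0.6, 0.9, 0.3]
grip_width: 0.0855
```

Call:
play_rows(
  targets="-0.03 0.03 0 0 0; -0.06 0.06 0 0 0; -0.09 0.09 0 0 0; -0.1 0.1 0 0 0; -0.1 0.1 0 0 0",
)

```text
time_s: 17.1
position: [0.301, -0.4785, 0.235]
tool_rot: [[1.0, -0.003, -0.0], [-0.003, -1.0, 0.0], [-0.0, -0.0, -1.0]]
ft_force: [0.4, -0.1, -0.6]
grip_width: 0.0852
```

```bash
python3 snap.py 10; python3 - <<'E'
from ov import *
d=load("scene10"); t=load("top10")
cv2.imwrite("pics/top10.png",t["pixels"][:,:,::-1])
overlay(d,"ov10a",215,85,80,75,5,[((.519,.155,.088,.029),(0,255,0))])
crop(d,"ov10b",90,230,80,75,5)
cv2.imwrite("pics/f10.png",np.hstack([cv2.imread("pics/ov10a.png"),cv2.imread("pics/ov10b.png")]))
for d in(d,t):
    P=cloud(d).reshape(-1,3);r=np.hypot(P[:,0]-.518,P[:,1]-.156)
    a=P[(r<.025)&(r>.009)&(P[:,2]>.06)]
    A=np.c_[a[:,:2]-a[:,:2].mean(0),np.ones(len(a))];print(len(a),np.median(a[:,2]),'tilt',np.linalg.lstsq(A,a[:,2],rcond=None)[0][:2])
    m=(abs(P[:,0]-.503)<.03)&(abs(P[:,1]+.211)<.03)&(P[:,2]>.1)&(P[:,2]<.112); print('handle top',P[m].mean(0))
E
```

```text
[ 0.3028 -0.4768  0.2353] [[1.0, 0.0002, 0.0003], [0.0002, -1.0, 0.0006], [0.0003, -0.0006, -1.0]] [ 0.17419174  0.56365315 -0.97987575] [-0.01090469  0.01610937 -0.05775512] 0.08543040852814093 17.2
252 0.0873244495002013 tilt [-0.00080063  0.00554672]
handle top [ 0.50479243 -0.2142526   0.10402   ]
510 0.08984475494398769 tilt [0.00011962 0.00811551]
handle top [ 0.50216821 -0.21069192  0.10645367]
```

View pics/f10.png

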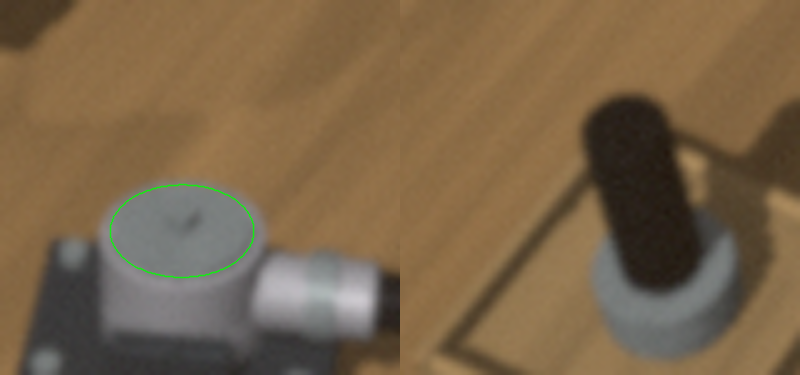

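View pics/top10.png

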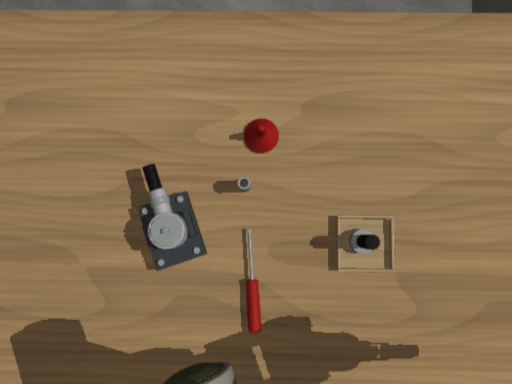

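The cover is flush (flange circle fits at z=.088) and the tool stands upright in its tray at (366,242). The socket, funnel and screwdriver are at the same pixels as at the start. I'll hand in.

```bash
python3 -c "
from rig import env;print(env.close_job())"
```

```text
the job is handed in; nothing more can be done
None
```

The cover is pressed home in the gear head, the tool is back upright in its tray, and the job is handed in after about 17 s. No verdict was reported, so the checks below are my own.

- **Pressing:** the tool went over the stud and the nest sank about 8 mm onto its stop. The noses then resisted with up to about 11 N in my readings and clicked, and the force fell to almost nothing. The flange then met the rim, and the force climbed to about 14.5 N with no further travel. The highest force I read was well under the 30 N limit, and the fingers stayed about 40 mm above the cover.
- **Cover:** the flange outline fits 17 mm below where it started, which matches 8 mm of nest travel plus 9 mm of seating. Tilt measured by depth was under 0.01 rad.
- **Tool:** it was set down by feel and released about 8 mm from my estimate of the tray's centre. The handle top is at its original height. The gripper is well clear of everything.
- **Other objects:** the funnel, socket and screwdriver show no movement in the top picture.
- **Disagreement:** the two cameras differed by 2–3 mm in absolute position and height. I averaged them and aligned by relative offsets; the stud entered the recess without contact. I took the final seating from the force reading and the outline fit rather than from absolute camera heights.

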